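Load a battery pack and close the hook-in cover

ROBOT

A 6-joint arm with a two-finger parallel gripper is mounted at the origin on a cart in front of the work surface, level with it; the furniture and walls round the work are solid. World frame = base frame: x ahead of the robot, y to its left, z up, the work surface at z = 0. Lengths are in m, angles in degrees, forces in N, time in s.
With the tool pointing down it reaches from about 0.4 to 0.825 m from the base axis. Payload 7 kg.
Tool frame: the origin (TCP) lies at the centre of the arm's flange, where the gripper is bolted on; the fingertips stand 178 mm ahead of it and the grasp point (between the pads) lies 159 mm ahead of it (tip_reach is the distance from the TCP to the fingertips, in m); z points along the fingers, y is the line along which they close (so a half turn about z gives the same grasp; the last joint's range is limited). The gripper opens to 88 mm and grips with 3 to 60 N. Pads are 19 mm wide; open, the fingers measure 130 mm over their backs; the gripper's body (78 mm by 193 mm) begins 47 mm behind the grasp point.
Start: joints at [16.507, 20.546, 0.682, 0, -70.136, -16.507], TCP at [0.675, -0, 0.405] pointing down, gripper open.
Joint ranges: [-176.03, 176.03], [-82.01, 121.73], [-58.28, 71.71], [-173.87, 95.51], [-174.79, -0.11], [-173.66, 173.66]. Speed limits (degrees/s): [136.94, 136.94, 172.46, 180, 180, 180].

INTERFACE

Orientations are given as [roll, pitch, yaw] about the fixed x, y, z axes, in that order (R = Rz(yaw) Ry(pitch) Rx(roll)).
In Python, from plant import * gives the robot as it stands.
- The arm moves only by the shell command python3 -m handwheel 'ROWS'. ROWS is JSON, a list of rows, each a list of 7 numbers: the opening, from -1 (shut) to 1 (fully open), then the shift along the tool's x, y, z as a fraction of full scale, then the turn, a rotation vector about the tool's x, y, z as a fraction of full scale. A call has 1 to 5 rows; each row shifts and turns the commanded pose from where the row before left it, along the tool's axes as they then stand; what a row does not reach is not made up. Full scale, the value 1, is 0.025 m for a shift and 6 degrees for a turn. A row lasts 1/8 s, in which the tool goes at most 62.5 mm and 10.7 degrees, less where a joint would pass 70% of its speed; a pose out of reach is approached as far as the arm can. A call with a number of a shift or a turn outside -1 to 1 is refused whole. A call with a gripper value outside its range is refused whole. The fingers move at their own pace and stop on an object; the grip force is fixed at half the most. Time passes only in rows, so rows that do not move let the fingers close. It gives the time, the measured TCP pose, the force, the opening and the grip force at its end, in the units of the state.
- get_obs(): the state, without advancing time (a new reading comes with each control period).
- snapshot(name): name is "scene" or "side" or "wrist"; returns a dict with "color" (400x640x3 uint8, red, green, blue), "fx", "fy", "cx", "cy" (pixels), "R" (3x3) and "t" (3): a world point X has camera coordinates R X + t; the wrist camera has in their place "tool_from_camera" (4x4, takes a point from camera to tool coordinates, whose origin is the TCP and whose axes are the flange's). Camera axes: x right, y down, z forward; pixel columns grow to the right and rows downward; lengths in m; the calibration is good to about 2 mm. A picture is of the moment at which its call begins: read the wrist's pose just before it. There is no depth.
- close_job(): hands the job in; it is judged then, once.
The state is a dict: "clock": time; "joint_pos": joint angles; "qvel": joint speeds; "tau": joint torques, N m; "tool_pos": TCP position; "orientation": TCP orientation; "force": force on the tool from outside, world axes, zero at the start; "moment": the same for the moment, N m; "opening": finger opening in m; "gripper_force": force on a finger pad.
Only numpy, scipy, OpenCV 4.12 (cv2) and the standard library are available. Lean on these libraries where they do the work, as an engineer would, in place of code of your own. Each camera call takes 0.05 s, during which the arm holds its last target. There are 200 camera calls.

TASK

Put the battery pack into the bay of the grey power unit. Then close the bay with its loose cover: hook the cover's front lip into the slot under the bar, pivot the cover down and press its rear until the latch snaps over it, so that it lies flat. Leave the other things on the bench where they are, and let go of everything.

Things in the scene. Friction and masses are not known exactly. Their poses are not given: they have to be found in the camera images.
- housing: Power unit: fixed grey plastic box on the bench, 165 x 114 x 84 mm high, open battery bay on top; slot and round outlets at its front (-x), black sprung latch at its rear (+x). Origin: below the bay's centre, at the bench surface; z up. Frame for the sizes below (mm). The closed cover has its origin at (0, 0, 66), axes parallel to the housing's, pack beneath it
- bay_floor (a point): Centre of the bay's floor, 6 mm above the bench; axes as the housing's. Bay: housing x -49..49, y -37..37, up to z 66 mm
- seat (a point): Centre of the flat seat for the cover round the bay, 66 mm above the bench. Side borders at housing y = +-46 mm stand up to z 72, a rear stop at x 60.5
- slot (a point): Mouth of the slot, on its floor (housing z 66 mm), below the rear edge of the bar (x -59), mid width; axes as the housing's. The bar lies from border to border, x -79..-59, z 77..84; the slot beneath is 11 high (z 66..77), open towards the bay (+x), and ends at x -70
- latch (a joint): Travel of the sprung latch (m): 0 at rest, up to 0.009 pushed back to the housing's +x. The cover's rear edge pressed down on its sloping nose pushes it back about 5 mm, then it springs forward over the cover's top; takes roughly 5 to 12 N downward near the cover's rear. The cover's own weight does not do it
- latch_nose (a point): Lower front edge of the latch's nose, mid width: housing (53, 0, 73.5) mm, overlapping the closed cover by about 5 mm. The latch is 30 mm wide, up to z 90; its nose slopes back from x 53 at z 76.5 to x 59.5 at z 90
- cover: Loose grey cover, 0.15 kg, lying flat, grip rib up. In its frame (mm): plate x -54..58, y -43..43, z 0..6; front lip x -68..-54, y -30..30, z 0..4; grip rib across the top x -6..6, y -30..30, up to z 30. Origin: underside, below the rib's middle; x towards the rear edge, z up. To hook the lip, tilt the cover 12 to 20 degrees, lip down
- cover_lip (a point): Tip of the cover's front lip, underside, mid width: (-68, 0, 0) mm in the cover's frame; axes as the cover's
- cover_rear (a point): Rear edge of the cover, top face, mid width: (58, 0, 6) mm in the cover's frame; axes as the cover's
- cover_press (a point): Finger ridges near the rear of the cover's top face, the place to press: (38, 0, 6) mm in the cover's frame
- pack: Loose black battery pack, 0.4 kg: a block 90 (x) x 64 (y) x 30 mm high with a grip rib along x on top: 60 x 14 mm, up to z 52. Origin: centre of the underside, z up. Goes into the bay rib up, long side along the bay's, either way round
- tape_roll: Roll of masking tape lying flat, 106 mm across, 25 high; to be left alone
- measure: Yellow tape measure, 86 x 41 x 66 mm; to be left alone
- offcut: Wood offcut, 45 x 90 x 35 mm; to be left alone
Not all that is in view belongs to the job. Several things have the shape of the pack; the one meant has the colours described above.

How it is judged (in metres and radians):
On the way, in this order (a step that is already met when the one before it is completed fails the run):
1. the battery pack lies flat in the bay (horizontal distance between pack and bay_floor below 0.01 m and z of pack in the frame of bay_floor below 0.004 m and angle between pack's own z axis and vertical below 0.06 rad), for 0.2 s.
2. the cover's lip is in the slot below the bar while its rear is still raised (x of cover_lip in the frame of slot below -0.004 m and z of cover_lip in the frame of slot between -0.003 and 0.008 m and z of cover_rear in the frame of housing above 0.08 m), for 0.1 s.
At the end, for the whole second after the job is handed in: Pack flat in the bay (within 10 mm, 4 mm of the floor). Cover flat (0.035 rad): lip 5 mm or more under the bar and within 3 mm of the slot floor, rear top edge below 74.5 mm and 2 mm or more under the latch's nose, latch back at rest (under 2 mm). Both at rest (all of step 1 and x of cover_lip in the frame of slot below -0.005 m and z of cover_lip in the frame of slot below 0.003 m and z of cover_rear in the frame of housing below 0.0745 m and angle between the z axis of cover and the z axis of housing, either way round below 0.035 rad and x of cover_rear in the frame of latch_nose above 0.002 m and value of joint latch below 0.002 m and linear speed of each of cover, pack below 0.01 m/s); the robot touches nothing.
It fails at once if a bystander (tape roll, tape measure or offcut) is moved more than 30 mm (distance of any of tape_roll, measure, offcut from where it was at the start of the episode above 0.03 m).
It also fails if it takes over 64 s, if anything falls off the work surface, if the arm or the gripper's body presses on something with over 40 N, if the wrist force passes 120 N, or if a joint passes its speed limit or range.

## Working session

There is one attempt and no reset: what is moved stays moved. The work goes in short steps, Python scripts to look and compute and a shell command to move; the robot and the scene stay as the last step left them, time stands still between calls to the robot, and variables do not carry over. Pictures are saved under pics/ and viewed, at most 10 in all, crops included, and the job is handed in when it is done.

```bash
ls; mkdir -p pics; python3 - <<'E'
from plant import *
import cv2,json
o=get_obs();print({k:o[k] for k in('clock','tool_pos','orientation','opening','force')})
import pickle
d={}
for n in("scene","side","wrist"):
    s=snapshot(n);d[n]=s;cv2.imwrite(f"pics/{n}0.png",s["color"][:,:,::-1])
    print(n,s["fx"],s["cx"],s["cy"],s.get("tool_from_camera"), s.get("t"))
d['pose']=(o['tool_pos'],o['orientation']);pickle.dump(d,open('s0.pkl','wb'))
a=cv2.imread("pics/scene0.png");
E
```

```text
pics
{'clock': 0.0, 'tool_pos': array([6.74814712e-01, 2.57068647e-05, 4.03707529e-01]), 'orientation': array([ 1.79903489e+02, -6.01447837e-03, -9.00063159e+01]), 'opening': 0.08732743252497913, 'force': array([0.23635585, 0.14904341, 0.55007639])}
scene 481.1567948935954 320.3819832081115 198.19405102516134 None [-0.38305082  0.38847478  1.14410124]
side 452.8633181546661 319.63137079129837 197.56711213001762 None [0.52069513 0.17100786 1.21689934]
wrist 326.93150574269634 319.25224828457635 194.57870453875375 [[-8.60178798e-04 -9.64033351e-01 -2.65779906e-01  7.00822861e-02]
 [ 9.99999408e-01 -1.00628697e-03  4.13559900e-04 -1.73675907e-04]
 [-6.66136393e-04 -2.65779393e-01  9.64033646e-01  2.02542938e-02]
 [ 0.00000000e+00  0.00000000e+00  0.00000000e+00  1.00000000e+00]] None
```

View pics/scene0.png

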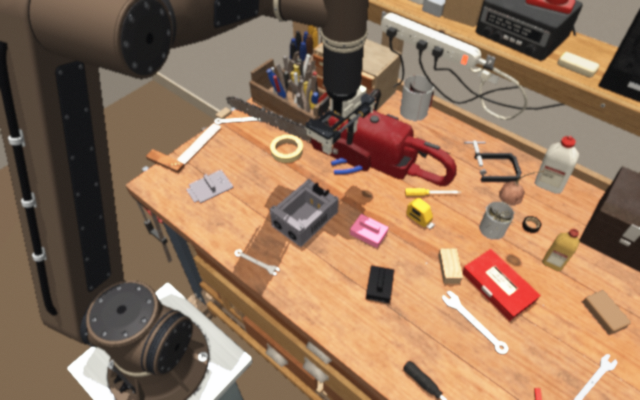

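View pics/side0.png

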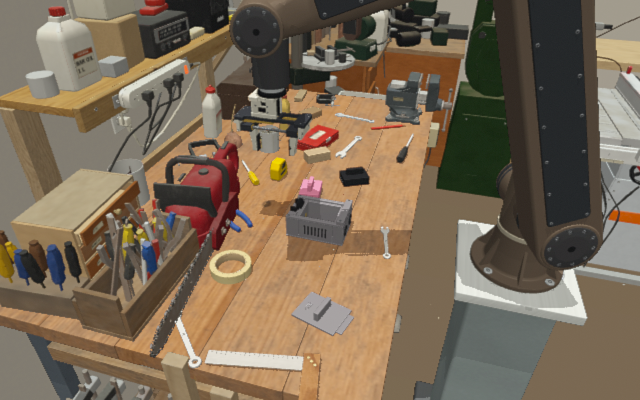

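View pics/wrist0.png

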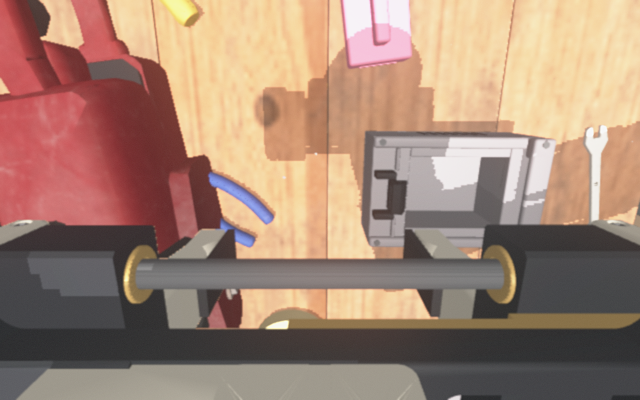

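The scene view shows the housing near (303,212), the black pack at (380,284) and the cover at (210,187). In the side view they are at (320,220), (354,177) and (322,313). The pink block is a decoy. In the wrist view the latch is on the far (+x) side of the housing. Next I'll enlarge these areas.

```bash
cat > h.py <<'E'
import numpy as np,cv2,pickle
from scipy.optimize import least_squares
from scipy.spatial.transform import Rotation as Ro
def tool(pose):
    T=np.eye(4);T[:3,:3]=Ro.from_euler('xyz',pose[1],degrees=True).as_matrix();T[:3,3]=pose[0];return T
def cam(s,pose=None):
    if 'R' in s and s.get('R') is not None: return np.array(s['R']),np.array(s['t'])
    C=np.linalg.inv(tool(pose)@np.array(s['tool_from_camera']));return C[:3,:3],C[:3,3]
def proj(s,X,pose=None):
    R,t=cam(s,pose);c=np.atleast_2d(X)@R.T+t
    return np.c_[s['fx']*c[:,0]/c[:,2]+s['cx'],s['fy']*c[:,1]/c[:,2]+s['cy']]
def ray(s,uv,z,pose=None):
    R,t=cam(s,pose);d=R.T@np.array([(uv[0]-s['cx'])/s['fx'],(uv[1]-s['cy'])/s['fy'],1]);o=-R.T@t
    return o+d*(z-o[2])/d[2]
def fit(obs,p0,z0=0.):
    """obs: list of (snap,pose,[obj pts mm],[pixels]); returns x,y,yawdeg and residual px"""
    def f(p):
        R=Ro.from_euler('z',p[2],degrees=True).as_matrix()
        return np.concatenate([(proj(s,np.array(P)/1e3@R.T+[p[0],p[1],z0],po)-np.array(u)).ravel() for s,po,P,u in obs])
    r=least_squares(f,p0,x_scale=[.01,.01,5],loss='soft_l1');return r.x,np.abs(r.fun).reshape(-1,2).round(1).tolist()
E
python3 - <<'E'
from h import *
d=pickle.load(open('s0.pkl','rb'))
for n,o,uv,z in[('scene','pack',(380,284),.03),('side','pack',(354,177),.03),('scene','cover',(210,187),.003),('side','cover',(322,313),.003),('scene','hous',(303,212),.06),('side','hous',(320,220),.04)]:
    print(n,o,ray(d[n],uv,z).round(3))
tiles=[('scene',345,260,70),('scene',185,165,70),('scene',262,173,80),('side',330,157,60),('side',285,278,75),('side',275,185,85)]
im=[cv2.resize(d[n]['color'][y:y+w,x:x+w,::-1],(266,266),interpolation=cv2.INTER_CUBIC) for n,x,y,w in tiles]
cv2.imwrite('pics/c.png',np.vstack([np.hstack(im[:3]),np.hstack(im[3:])]))
E
```

```text
scene pack [ 0.491 -0.288  0.03 ]
side pack [ 0.493 -0.258  0.03 ]
scene cover [0.442 0.317 0.003]
side cover [0.445 0.323 0.003]
scene hous [0.522 0.003 0.06 ]
side hous [0.534 0.022 0.04 ]
```

View pics/c.png

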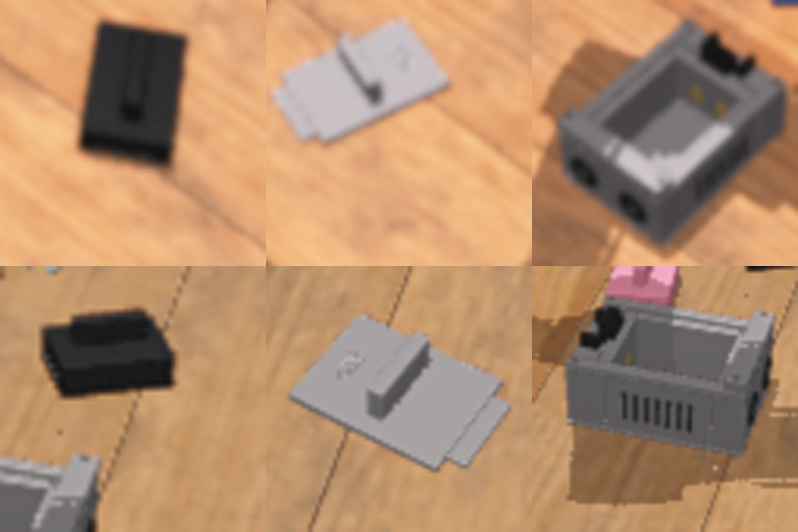

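```bash
python3 - <<'E'
from h import *
d=pickle.load(open('s0.pkl','rb'));S,D=d['scene'],d['side']
def px(o,sc,l): return np.array(o)+np.array(l)/sc-0.5+0.5/sc
r=fit([(S,None,[(45,32,30),(45,-32,30),(-45,-32,0),(-45,32,0)],px((345,260),3.8,[(101,22),(187,37),(171,166),(80,150)])),
 (D,None,[(45,32,0),(-45,32,0),(45,-32,30)],px((330,157),4.433,[(63,131),(173,118),(42,62)]))],[.49,-.28,0]);print('pack',r)
r=fit([(S,None,[(58,-43,6),(58,43,6),(-54,-43,0),(-68,30,4),(-68,-30,0)],px((185,165),3.8,[(184,83),(138,20),(59,143),(6,95),(39,141)])),
 (D,None,[(58,-43,6),(58,43,3),(-54,43,0),(-54,-43,6),(-68,-30,4),(-68,30,0)],px((285,278),3.547,[(95,50),(23,131),(171,204),(236,117),(244,139),(199,201)]))],[.44,.32,0]);print('cover',r)
W=d['wrist']
for uv,z in[((555,138),.084),((541,245),.084),((366,130),.084),((366,130),.072),((367,243),.072)]: print(ray(W,uv,z,d['pose']).round(4))
E
```

```text
pack (array([ 0.49847167, -0.28429547, 29.0719318 ]), [[0.6, 0.9], [0.9, 0.9], [0.4, 1.2], [0.5, 1.0], [0.3, 0.6], [0.4, 0.6], [0.4, 0.9]])
cover (array([  0.44571448,   0.32123073, -16.53292599]), [[0.1, 0.6], [0.1, 1.2], [0.2, 0.6], [0.5, 1.1], [1.0, 0.3], [0.3, 1.3], [0.3, 0.6], [0.3, 0.8], [0.2, 1.3], [0.5, 0.8], [0.2, 0.4]])
[ 0.4601 -0.0405  0.084 ]
[0.454  0.0648 0.084 ]
[ 0.6321 -0.0478  0.084 ]
[ 0.6304 -0.047   0.072 ]
[0.6251 0.0676 0.072 ]
```

```bash
python3 -m handwheel '[[1,0,1,0,0,0,0],[1,-0.4,1,0,0,0,0],[1,-0.8,1,0,0,0,0],[1,-0.8,1,0,0,0,0],[1,-0.8,1,0,0,0,0]]' >/dev/null; python3 -m handwheel '[[1,-0.8,0.4,0,0,0,0],[1,0,0,0,0,0,0]]'; cat > look.py <<'E'
import sys; from plant import *; from h import *
o=get_obs();s=snapshot("wrist");p=(o['tool_pos'],o['orientation']);pickle.dump((s,p),open(sys.argv[1]+'.pkl','wb'))
print(o['clock'],p); im=s['color'][:230,:,::-1]; cv2.imwrite(f'pics/{sys.argv[1]}.png',cv2.resize(im[:, 0:640],(800,288),interpolation=cv2.INTER_CUBIC))
E
python3 look.py hous
```

```text
clock: 1.02
tool_pos: [0.5394, 0.0909, 0.4049]
orientation: [-180.0, 0.0, -89.9]
force: [0.6, -0.5, -0.1]
opening: 0.0877
gripper_force: 0.0
1.025 (array([0.53935924, 0.09085081, 0.40487682]), array([-1.79983907e+02,  1.85645083e-02, -8.98938459e+01]))
```

View pics/hous.png

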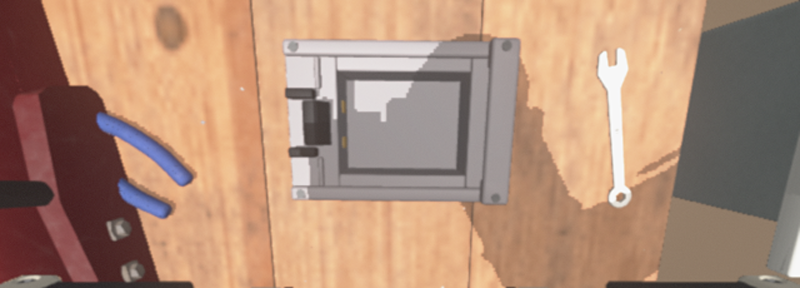

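```bash
python3 - <<'E'
from h import *
s,p=pickle.load(open('hous.pkl','rb'))
P=[(49,-37,66),(-49,-37,66),(-49,37,66),(49,37,66),(-79,-57,84),(-79,57,84),(-59,-57,84),(-59,57,84)]
U=np.array([(336,71),(470,71),(468,174),(340,175),(520,40),(508,204),(493,40),(484,204)])/1.25
print(fit([(s,p,P,U)],[.54,.01,0]))
print(fit([(s,p,P[:4],U[:4])],[.54,.01,0]),fit([(s,p,P[4:],U[4:])],[.54,.01,0]))
E
python3 -m handwheel '[[1,0.9,0,0.2,0,0,1],[1,0.9,0,0.2,0,0,1],[1,0.9,0,0.2,0,0,1],[1,0.9,0,0.2,0,0,1],[1,0.9,0,0.2,0,0,1]]' >/dev/null; python3 -m handwheel '[[1,0.9,0,0.2,0,0,1],[1,0.9,0,0.2,0,0,1],[1,0.9,0,0.2,0,0,1],[1,0.9,0,0.2,0,0,1],[1,0.9,0,0,0,0,1]]'
```

```text
(array([ 0.53635669,  0.01684886, -0.00121736]), [[0.1, 0.6], [0.9, 0.7], [1.2, 0.7], [0.2, 0.2], [1.5, 3.1], [1.2, 0.4], [0.7, 3.1], [1.1, 0.4]])
(array([0.53624311, 0.01644168, 0.41591678]), [[0.2, 0.6], [0.8, 0.2], [0.7, 0.1], [0.2, 0.3]]) (array([0.53644593, 0.01855664, 0.10883019]), [[1.2, 1.1], [1.1, 2.1], [1.1, 1.0], [1.2, 2.1]])
clock: 2.33
tool_pos: [0.4419, -0.1028, 0.3591]
orientation: [180.0, -0.1, -150.3]
force: [0.0, -0.4, 0.3]
opening: 0.088
gripper_force: 0.0
```

```bash
python3 -m handwheel '[[1,-0.3,-0.93,0,0,0,0],[1,-0.3,-0.93,0,0,0,0],[1,-0.3,-0.93,0,0,0,0],[1,-0.3,-0.93,0,0,0,0],[1,-0.3,-0.93,0,0,0,0]]' >/dev/null; python3 -m handwheel '[[1,-0.3,-0.93,0.5,0,0,0],[1,-0.3,-0.93,0.5,0,0,0],[1,-0.3,-0.93,0.5,0,0,0],[1,0,0,0,0,0,0]]'; python3 look.py pk
```

```text
clock: 3.45
tool_pos: [0.5878, -0.2344, 0.3199]
orientation: [179.9, -0.2, -150.1]
force: [-0.8, 0.1, -0.4]
opening: 0.0878
gripper_force: 0.0
3.45 (array([ 0.58778636, -0.23437044,  0.31990145]), array([ 1.79897728e+02, -1.54257337e-01, -1.50116113e+02]))
```

View pics/pk.png

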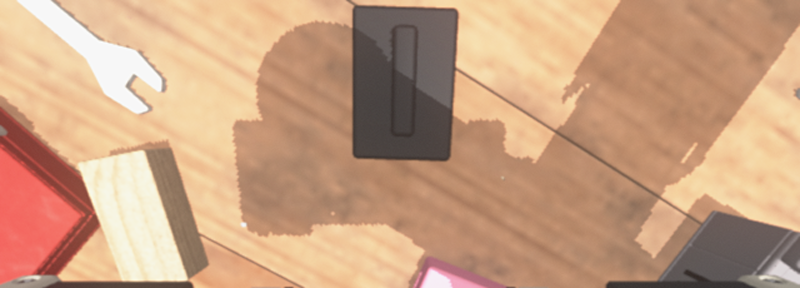

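```bash
cat >> h.py <<'E'
def go(pose,xyz,yaw):
    T=tool(pose);w=np.array(xyz)-np.array(pose[0]);R=Ro.from_euler('xyz',[180,0,yaw],degrees=True).as_matrix()
    rv=Ro.from_matrix(T[:3,:3].T@R).as_rotvec(degrees=True)
    print('turn/6',(rv/6).round(2),'shift/.025 old axes',(T[:3,:3].T@w/.025).round(2),'new axes',(R.T@w/.025).round(2))
E
python3 - <<'E'
from h import *
s,p=pickle.load(open('pk.pkl','rb'))
P=[(-45,-32,30),(-45,32,30),(45,32,30),(45,-32,30),(-30,-7,52),(-30,7,52),(30,7,52),(30,-7,52)]
U=np.array([(353,6),(457,9),(450,160),(353,158),(392,26),(416,26),(412,135),(391,134)])/1.25
r=fit([(s,p,P,U)],[.5,-.28,29]);print(r)
go(p,[r[0][0],r[0][1],.21],r[0][2]-180)
E
```

```text
(array([ 0.50124036, -0.27949873, 28.71858425]), [[2.3, 0.9], [1.1, 1.4], [0.3, 1.6], [1.0, 1.6], [0.4, 1.3], [0.8, 0.9], [1.5, 2.2], [0.8, 2.7]])
turn/6 [ 0.02 -0.03  0.19] shift/.025 old axes [3.89 0.15 4.41] new axes [3.9  0.08 4.4 ]
```

```bash
python3 -m handwheel '[[1,1,0.02,0,0,0,0.19],[1,1,0.02,0.3,0,0,0],[1,1,0.02,0.5,0,0,0],[1,0.9,0.02,0.7,0,0,0],[0.2,0,0,0.9,0,0,0]]' >/dev/null; python3 -m handwheel '[[0,0,0,0.9,0,0,0],[0,0,0,0.7,0,0,0],[0,0,0,0.3,0,0,0],[-1,0,0,0,0,0,0],[-1,0,0,0,0,0,0]]';python3 -m handwheel '[[-1,0,0,0,0,0,0],[-1,0,0,0,0,0,0],[-1,0,0,0,0,0,0]]'
```

```text
clock: 4.75
tool_pos: [0.5014, -0.2785, 0.2156]
orientation: [-179.9, 0.1, -151.1]
force: [0.8, 0.3, 0.2]
opening: 0.0331
gripper_force: 0.0
clock: 5.12
tool_pos: [0.5017, -0.2785, 0.2153]
orientation: [-179.9, 0.1, -151.1]
force: [-0.6, -0.9, 3.7]
opening: 0.0137
gripper_force: 30.0
```

```bash
python3 -m handwheel '[[-1,0,0,-0.6,0,0,0],[-1,0,0,-1,0,0,0.8],[-1,0,0,-1,0,0,1],[-1,0,0,-1,0,0,1],[-1,0,0,-1,0,0,1]]' >/dev/null; python3 -m handwheel '[[-1,0,0.6,0,0,0,1],[-1,-0.2,0.9,0,0,0,0],[-1,-0.2,0.9,0,0,0,0],[-1,-0.2,0.9,0,0,0,0],[-1,-0.2,0.9,0,0,0,0]]'>/dev/null;python3 -m handwheel '[[-1,-0.2,0.9,0,0,0,0],[-1,-0.2,0.9,0,0,0,0],[-1,-0.2,0.9,0,0,0,0],[-1,0,0.9,0,0,0,0],[-1,0,0.9,0,0,0,0]]'>/dev/null;python3 -m handwheel '[[-1,0,0.9,0,0,0,0],[-1,0,0.9,0,0,0,0],[-1,0,0.6,0,0,0,0],[-1,0,0,0,0,0,0],[-1,0,0,0,0,0,0]]'
python3 - <<'E'
from plant import *; from h import *
o=get_obs();p=(o['tool_pos'],o['orientation']);go(p,[.5363-.0005,.0166+.001,.227],-179.8);print(o['force'])
a=[]
for n,x,y,w,h_ in(('side',245,130,150,120),('scene',230,120,150,120)):
    s=snapshot(n)
    a.append(cv2.resize(s['color'][y:y+h_,x:x+w,::-1],(400,320),interpolation=cv2.INTER_CUBIC))
cv2.imwrite('pics/over.png',np.hstack(a))
E
```

```text
clock: 7.62
tool_pos: [0.5342, -0.0012, 0.3296]
orientation: [-180.0, -0.0, -179.9]
force: [-0.6, -0.5, -4.7]
opening: 0.0135
gripper_force: 30.0
turn/6 [-0.   -0.01 -0.02] shift/.025 old axes [-0.07  0.75  4.11] new axes [-0.07  0.75  4.11]
[-0.62460483 -0.48380439 -4.74028987]
```

View pics/over.png

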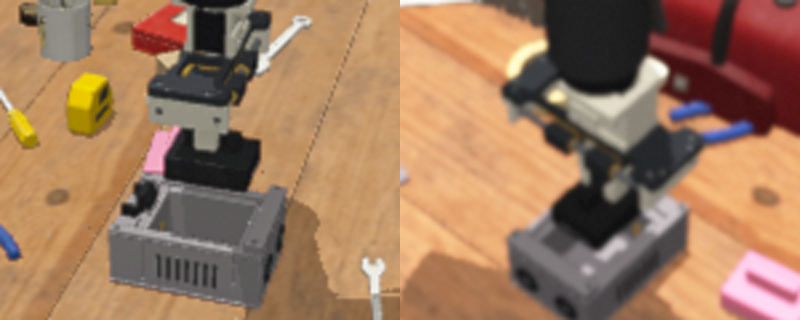

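```bash
python3 -m handwheel '[[-1,-0.07,0.75,0.3,0,0,0],[-1,0,0,0.7,0,0,0],[-1,0,0,0.7,0,0,0],[-1,0,0,0.5,0,0,0],[-1,0,0,0,0,0,0]]'; python3 -m handwheel '[[-1,0,0,0.3,0,0,0],[-1,0,0,0.3,0,0,0],[-1,0,0,0.3,0,0,0],[-1,0,0,0,0,0,0]]'
```

```text
clock: 8.35
tool_pos: [0.5362, 0.018, 0.2738]
orientation: [-180.0, -0.1, -179.9]
force: [0.5, 0.2, -3.8]
opening: 0.0137
gripper_force: 30.0
clock: 8.85
tool_pos: [0.5361, 0.0178, 0.2516]
orientation: [-180.0, -0.0, -179.9]
force: [0.1, 0.0, -4.1]
opening: 0.0137
gripper_force: 30.0
```

```bash
python3 -m handwheel '[[-1,0,0,0.4,0,0,0],[-1,0,0,0.4,0,0,0],[-1,0,0,0.3,0,0,0],[-1,0,0,0.08,0,0,0],[-1,0,0,0,0,0,0]]'; python3 -m handwheel '[[-0.45,0,0,0,0,0,0],[-0.45,0,0,0,0,0,0],[-0.45,0,0,0,0,0,0]]'
```

```text
clock: 9.48
tool_pos: [0.5361, 0.0178, 0.2225]
orientation: [-180.0, -0.0, -179.9]
force: [-0.1, -0.3, -4.3]
opening: 0.0137
gripper_force: 30.0
clock: 9.85
tool_pos: [0.5363, 0.0179, 0.2232]
orientation: [180.0, 0.1, -179.9]
force: [0.4, 0.7, -0.4]
opening: 0.0241
gripper_force: 0.0
```

```bash
python3 -m handwheel '[[-0.45,0,0,-0.6,0,0,0],[-0.45,0,0,-1,0,0,0],[-0.45,0,0,-1,0,0,0],[-0.45,0,0,-1,0,0,0],[0,0,0,-1,0,0,0]]' >/dev/null; python3 -m handwheel '[[1,0.2,1,-0.5,0,0,0],[1,0.2,1,0,0,0,0],[1,0.2,1,0,0,0,0],[1,0.2,1,0,0,0,0],[1,0.2,1,0,0,0,0]]'; python3 - <<'E'
from h import *; from plant import *
d=pickle.load(open('s0.pkl','rb'))
for z in(.0,.05,.1): print(ray(d['scene'],(230,100),z).round(3),ray(d['side'],(157,350),z).round(3))
s=snapshot('side');a=cv2.resize(s['color'][180:250,275:365,::-1],None,fx=4,fy=4,interpolation=cv2.INTER_CUBIC)
s=snapshot('scene');b=cv2.resize(s['color'][175:245,260:350,::-1],None,fx=4,fy=4,interpolation=cv2.INTER_CUBIC)
cv2.imwrite('pics/inbay.png',np.hstack([a,b]))
E
```

```text
clock: 11.1
tool_pos: [0.5107, 0.1435, 0.3515]
orientation: [180.0, 0.1, -179.9]
force: [0.6, 0.1, -0.0]
opening: 0.0788
gripper_force: 0.0
[0.768 0.578 0.   ] [0.755 0.518 0.   ]
[0.731 0.527 0.05 ] [0.725 0.55  0.05 ]
[0.694 0.476 0.1  ] [0.695 0.581 0.1  ]
```

View pics/inbay.png

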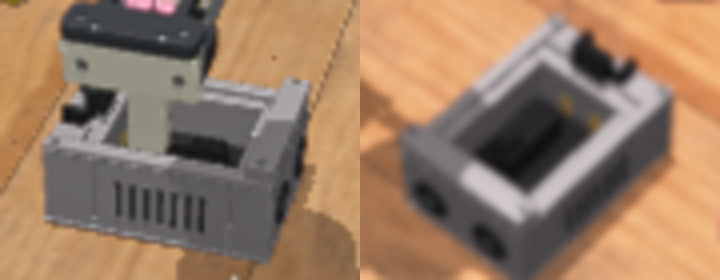

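The pack is down in the bay. I'm going on to the cover.

```bash
python3 -m handwheel '[[1,0.2,1,0,0,0,0],[1,0.2,1,0,0,0,0],[1,0.2,1,0,0,0,0],[1,0.2,1,0,0,0,0],[1,0.2,1,0,0,0,0]]' >/dev/null; python3 -m handwheel '[[1,0.2,1,0,0,0,0],[1,0.2,1,0,0,0,0],[1,0.1,1,0,0,0,-0.5],[1,0,1,0,0,0,-1],[1,0,1,0,0,0,-1]]' >/dev/null; python3 -m handwheel '[[1,0,0,0.3,0,0,-1],[1,0,0,0.3,0,0,-1],[1,0,0,0.3,0,0,-1],[1,0,0,0.3,0,0,-1],[1,0,0,0.3,0,0,-1]]' >/dev/null;python3 -m handwheel '[[1,0,0,0.2,0,0,-1],[1,0,0,0,0,0,-1],[1,0,0,0,0,0,-1],[1,0,0,0,0,0,-1],[1,0,0,0,0,0,-0.7]]' >/dev/null;python3 -m handwheel '[[1,0,0,0,0,0,0]]'; python3 look.py cov
```

```text
clock: 13.82
tool_pos: [0.4681, 0.3929, 0.3077]
orientation: [-180.0, -0.0, -106.7]
force: [0.1, -0.2, -0.9]
opening: 0.0878
gripper_force: 0.0
13.825 (array([0.46805745, 0.39291781, 0.30767436]), array([-1.79998070e+02, -7.66172396e-03, -1.06668777e+02]))
```

View pics/cov.png

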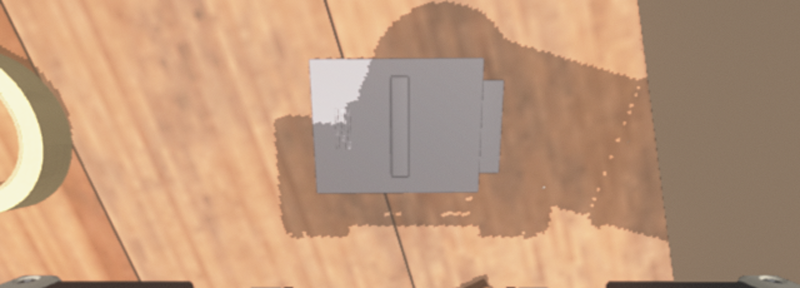

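```bash
python3 - <<'E'
from h import *
s,p=pickle.load(open('cov.pkl','rb'))
P=[(58,-43,6),(58,43,6),(-54,-43,6),(-54,43,6),(-68,-30,4),(-68,30,4),(6,-30,30),(-6,-30,30),(-6,30,30),(6,30,30)]
U=np.array([(309,59),(317,192),(483,58),(479,192),(503,80),(498,173),(390,75),(409,75),(409,178),(391,178)])/1.25
r=fit([(s,p,P,U)],[.446,.321,-16.5]);print(r)
go(p,[r[0][0],r[0][1],.187],r[0][2]-90)
E
```

```text
(array([  0.44679113,   0.32457003, -16.34615852]), [[0.9, 0.3], [0.8, 1.3], [1.0, 0.4], [0.7, 0.4], [1.0, 0.3], [0.7, 0.1], [0.7, 0.1], [0.5, 0.0], [0.4, 0.1], [0.5, 0.0]])
turn/6 [-0.   -0.   -0.05] shift/.025 old axes [2.86 0.03 4.83] new axes [2.86 0.05 4.83]
```

```bash
python3 -m handwheel '[[1,0.95,0.02,0,0,0,-0.05],[1,0.95,0.02,0.5,0,0,0],[1,0.95,0.01,0.9,0,0,0],[0.5,0,0,1,0,0,0],[0.3,0,0,1,0,0,0]]' >/dev/null; python3 -m handwheel '[[0,0,0,0.9,0,0,0],[0,0,0,0.5,0,0,0],[0,0,0,0,0,0,0],[-1,0,0,0,0,0,0],[-1,0,0,0,0,0,0]]';python3 -m handwheel '[[-1,0,0,0,0,0,0],[-1,0,0,0,0,0,0],[-1,0,0,0,0,0,0]]'
```

```text
clock: 15.12
tool_pos: [0.4467, 0.3248, 0.1886]
orientation: [-180.0, 0.1, -106.4]
force: [0.3, -0.3, 0.7]
opening: 0.0293
gripper_force: 0.0
clock: 15.5
tool_pos: [0.4466, 0.3246, 0.1881]
orientation: [-180.0, 0.0, -106.4]
force: [-1.1, 0.1, 3.7]
opening: 0.012
gripper_force: 30.0
```

```bash
python3 -m handwheel '[[-1,0,0,-0.6,0,0,0],[-1,0,0,-1,0,0,0],[-1,0,0,-1,0,0,-0.75],[-1,0,0,-1,0,0,-1],[-1,0,0,-1,0,0,-1]]' >/dev/null; python3 -m handwheel '[[-1,0.6,-0.1,-1,0,0,0],[-1,1,-0.2,-0.1,0,0,0],[-1,1,-0.2,0,0,0,0],[-1,1,-0.2,0,0,0,0],[-1,1,-0.2,0,0,0,0]]'>/dev/null;python3 -m handwheel '[[-1,1,-0.2,0,0,0,0],[-1,1,-0.2,0,0,0,0],[-1,1,-0.2,0,0,0,0],[-1,1,-0.2,0,0,0,0],[-1,1,-0.2,0,0,0,0]]'>/dev/null;python3 -m handwheel '[[-1,1,-0.2,0,0,0,0],[-1,1,-0.2,0,0,0,0],[-1,0.7,0,0,0,0,0],[-1,0,0,0,0,0,0],[-1,0,0,0,0,0,0]]'
python3 - <<'E'
from plant import *; from h import *
o=get_obs();p=(o['tool_pos'],o['orientation']);go(p,[.4998,.017,.33],-89.8);print(o['force'])
E
```

```text
clock: 18.0
tool_pos: [0.5041, 0.017, 0.33]
orientation: [180.0, 0.0, -90.0]
force: [0.5, 0.9, -2.1]
opening: 0.0115
gripper_force: 30.0
turn/6 [ 0.    0.   -0.03] shift/.025 old axes [-0.    0.17  0.  ] new axes [-0.    0.17  0.  ]
[ 0.51716113  0.94511582 -2.09055746]
```

```bash
python3 -m handwheel '[[-1,0,0.17,0,0,0,-0.03],[-1,0,0,0,0.9,0,0],[-1,0,0,0,0.9,0,0],[-1,0,0,0,0.87,0,0],[-1,0,0,0,0,0,0]]'
cat > t.py <<'E'
# lip position in the housing frame now, and tool-axis shift (units) to a wanted lip (x,z mm) and y
import sys; from plant import *; from h import *
H=np.array([.5363,.0170,0]);G=np.array([0,0,.188])
o=get_obs();T=tool((o['tool_pos'],o['orientation']))
pt=lambda c:(T@np.r_[-c[1],-c[0],.188-c[2],1])[:3]-H
print('lip',(pt(np.array([-.068,0,0]))*1e3).round(1),'rear',(pt(np.array([.058,0,.006]))*1e3).round(1),'tilt',o['orientation'],'F',o['force'].round(1),'M',np.round(o['moment'],2),o['clock'])
w=np.array([float(sys.argv[1]),0,float(sys.argv[2])])/1e3-pt(np.array([-.068,0,0]))
print('shift',(T[:3,:3].T@w/.025).round(2))
E
python3 t.py -50 69
```

```text
clock: 18.62
tool_pos: [0.4987, 0.0171, 0.3299]
orientation: [-164.1, -0.0, -89.7]
force: [-0.6, 0.4, -1.9]
opening: 0.0114
gripper_force: 30.0
lip [-5.130e+01 -1.000e-01  1.304e+02] rear [ 68.2   0.6 170.8] tilt [-1.64050139e+02 -3.64946669e-02 -8.96672105e+01] F [-0.6  0.4 -1.9] M [-0.05  1.24 -0.02] 18.625
shift [-0.01  0.62  2.38]
```

```bash
python3 -m handwheel '[[-1,0,0.2,0.8,0,0,0],[-1,0,0.2,0.7,0,0,0],[-1,0,0.15,0.5,0,0,0],[-1,0,0,0,0,0,0]]'; python3 t.py -50 69
```

```text
clock: 19.12
tool_pos: [0.5006, 0.017, 0.2774]
orientation: [-164.2, -0.1, -89.8]
force: [1.0, -0.7, -1.7]
opening: 0.0117
gripper_force: 30.0
lip [-49.9  -0.4  78. ] rear [ 69.7   0.2 118.1] tilt [-1.64184508e+02 -9.00781655e-02 -8.97648945e+01] F [ 1.  -0.7 -1.7] M [ 0.03  1.04 -0.06] 19.125
shift [-0.02  0.1   0.35]
```

```bash
python3 -m handwheel '[[-1,0,0.05,0.18,0,0,0],[-1,0,0.05,0.17,0,0,0],[-1,0,0,0,0,0,0]]'; python3 t.py -50 67.5;  python3 -m handwheel '[[-1,0,0.01,0.05,0,0,0],[-1,0,0,0,0,0,0]]'; python3 t.py -66 68
```

```text
clock: 19.5
tool_pos: [0.5006, 0.0169, 0.2691]
orientation: [-164.0, -0.0, -89.8]
force: [-0.5, -0.3, -2.1]
opening: 0.0118
gripper_force: 30.0
lip [-49.3  -0.2  69.6] rear [ 70.2   0.3 110.1] tilt [-1.64006528e+02 -1.34875202e-02 -8.97641253e+01] F [-0.5 -0.3 -2.1] M [-0.05  1.13  0.02] 19.5
shift [-0.01  0.05  0.07]
clock: 19.75
tool_pos: [0.5008, 0.017, 0.268]
orientation: [-164.0, 0.0, -89.8]
force: [-0.3, -0.2, -1.5]
opening: 0.0117
gripper_force: 30.0
lip [-49.   -0.   68.5] rear [ 70.5   0.5 109.1] tilt [-1.63972979e+02  2.66283875e-03 -8.97596283e+01] F [-0.3 -0.2 -1.5] M [0.   1.05 0.06] 19.75
shift [-0.    0.66 -0.17]
```

```bash
python3 -m handwheel '[[-1,0,0.22,-0.06,0,0,0],[-1,0,0.22,-0.06,0,0,0],[-1,0,0,0,0,0,0]]'; python3 -m handwheel '[[-1,0,0.22,-0.06,0,0,0],[-1,0,0,0,0,0,0],[-1,0,0,0,0,0,0]]';  python3 t.py -66.5 67.5
```

```text
clock: 20.12
tool_pos: [0.4887, 0.0169, 0.2678]
orientation: [-164.0, -0.0, -89.8]
force: [0.7, -0.3, -1.3]
opening: 0.012
gripper_force: 30.0
clock: 20.5
tool_pos: [0.4837, 0.017, 0.2678]
orientation: [-164.0, 0.0, -89.8]
force: [-0.4, 0.5, -1.5]
opening: 0.0119
gripper_force: 30.0
lip [-66.   -0.   68.3] rear [ 53.4   0.5 108.9] tilt [-1.63967929e+02  4.00424705e-03 -8.97504312e+01] F [-0.4  0.5 -1.5] M [ 0.04  1.03 -0.05] 20.5
shift [-0.    0.03  0.03]
```

```bash
python3 -m handwheel '[[-1,0,-0.28,0.14,-0.39,0,0],[-1,0,0,0,0,0,0]]'; python3 t.py -67 67;python3 -m handwheel '[[-1,0,-0.28,0.13,-0.39,0,0],[-1,0,0,0,0,0,0]]'; python3 t.py -67 67
```

```text
clock: 20.75
tool_pos: [0.4924, 0.0175, 0.2665]
orientation: [-166.3, 0.0, -89.8]
force: [0.3, 0.1, -2.0]
opening: 0.0118
gripper_force: 30.0
lip [-65.3   0.5  67.7] rear [ 55.7   0.9 103.4] tilt [-1.66266161e+02  3.16570812e-02 -8.97830399e+01] F [ 0.3  0.1 -2. ] M [-0.02  0.91 -0.04] 20.75
shift [0.02 0.07 0.01]
clock: 21.0
tool_pos: [0.4996, 0.0172, 0.2648]
orientation: [-168.6, 0.0, -89.8]
force: [0.6, -0.1, -2.8]
opening: 0.0121
gripper_force: 30.0
lip [-66.2   0.1  67.1] rear [56.1  0.5 97.9] tilt [-1.68586087e+02  3.69383072e-03 -8.97985081e+01] F [ 0.6 -0.1 -2.8] M [-0.02  0.73  0.03] 21.0
shift [ 0.    0.03 -0.  ]
```

```bash
python3 -m handwheel '[[-1,0,-0.27,0.13,-0.39,0,0],[-1,0,0.03,0.02,0,0,0],[-1,0,0,0,0,0,0]]'; python3 t.py -68 66;python3 -m handwheel '[[-1,0,-0.1,0.06,-0.17,0,0],[-1,0,0,0,0,0,0]]'; python3 t.py -68 66
```

```text
clock: 21.38
tool_pos: [0.5053, 0.0169, 0.2624]
orientation: [-170.9, -0.0, -89.8]
force: [1.3, 0.8, -1.2]
opening: 0.0117
gripper_force: 30.0
lip [-68.4  -0.3  66. ] rear [55.   0.2 91.9] tilt [-1.70900811e+02 -6.75005358e-03 -8.97766926e+01] F [ 1.3  0.8 -1.2] M [ 0.01  0.11 -0.04] 21.375
shift [-0.01 -0.02  0.  ]
clock: 21.62
tool_pos: [0.5088, 0.0172, 0.2616]
orientation: [-172.0, 0.0, -89.8]
force: [2.5, -0.6, 0.4]
opening: 0.0119
gripper_force: 30.0
lip [-68.6   0.1  65.9] rear [55.4  0.6 89.5] tilt [-1.71964599e+02  1.60717179e-02 -8.97611678e+01] F [ 2.5 -0.6  0.4] M [-0.17 -0.56 -0.14] 21.625
shift [ 0.   -0.02 -0.  ]
```

```bash
python3 -m handwheel '[[-0.3,0,0,0,0,0,0],[-0.3,0,0,0,0,0,0],[-0.3,0,0,0,0,0,0],[-0.3,0,0,-0.4,0,0,0],[-0.3,0,0,-0.8,0,0,0]]'; python3 -m handwheel '[[-0.3,0,0,-1,0,0,0],[-0.3,0,0,-1,0,0,0],[-1,0,0,0,-0.7,0,0],[-1,0,0,0,-0.64,0,0],[-1,0,0,0,0,0,0]]'
python3 - <<'E'
from plant import *; from h import *
o=get_obs();p=(o['tool_pos'],o['orientation']);go(p,[.5363+.036,.017,.295],-179.8)
a=[]
for n,x,y,w,h_ in(('side',275,170,90,80),('scene',260,165,90,80)):
    s=snapshot(n)
    a.append(cv2.resize(s['color'][y:y+h_,x:x+w,::-1],(400,355),interpolation=cv2.INTER_CUBIC))
cv2.imwrite('pics/hook.png',np.hstack(a))
E
```

```text
clock: 22.25
tool_pos: [0.5037, 0.0169, 0.2911]
orientation: [-172.1, -0.0, -89.8]
force: [0.4, -1.0, 0.4]
opening: 0.0307
gripper_force: 0.0
clock: 22.88
tool_pos: [0.4976, 0.0171, 0.341]
orientation: [180.0, 0.0, -89.8]
force: [-0.6, -0.6, -1.2]
opening: 0.006
gripper_force: 0.0
turn/6 [ 0.  0. 15.] shift/.025 old axes [ 0.02 -2.99  1.84] new axes [-2.99 -0.01  1.84]
```

View pics/hook.png

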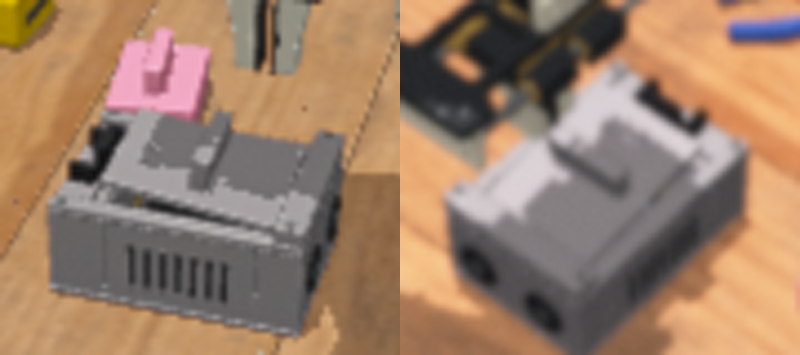

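The cover's lip is under the bar and its rear rests raised on the latch. I'm turning the closed fingers across to press the ridges.

```bash
python3 -m handwheel '[[-1,0,-0.75,0,0,0,0],[-1,0,-0.75,0,0,0,0],[-1,0,-0.75,0,0,0,0],[-1,0,-0.74,0,0,0,0],[-1,0,0,0,0,0,1]]'>/dev/null; python3 -m handwheel '[[-1,0,0,0,0,0,1],[-1,0,0,0,0,0,1],[-1,0,0,0,0,0,1],[-1,0,0,0,0,0,1],[-1,0,0,0,0,0,1]]'>/dev/null; python3 -m handwheel '[[-1,0,0,0,0,0,1],[-1,0,0,0,0,0,1],[-1,0,0,0,0,0,1],[-1,0,0,0,0,0,1],[-1,0,0,0,0,0,1]]'>/dev/null;python3 -m handwheel '[[-1,0,0,0.4,0,0,1],[-1,0,0,0.5,0,0,1],[-1,0,0,0.5,0,0,1],[-1,0,0,0.3,0,0,1],[-1,0,0,0,0,0,0]]'
```

```text
clock: 25.48
tool_pos: [0.5713, 0.0173, 0.2974]
orientation: [-180.0, -0.1, -179.7]
force: [-0.6, -0.0, 0.7]
opening: 0.0006
gripper_force: 0.0
```

```bash
python3 -m handwheel '[[-1,0,0,0.5,0,0,0],[-1,0,0,0.5,0,0,0],[-1,0,0,0.2,0,0,0],[-1,0,0,0,0,0,0]]'; python3 -m handwheel '[[-1,0,0,0.16,0,0,0],[-1,0,0,0,0,0,0]]'; python3 -m handwheel '[[-1,0,0,0.16,0,0,0],[-1,0,0,0,0,0,0]]'; python3 -m handwheel '[[-1,0,0,0.16,0,0,0],[-1,0,0,0,0,0,0]]'
```

```text
clock: 25.98
tool_pos: [0.5717, 0.0173, 0.2672]
orientation: [-180.0, -0.1, -179.7]
force: [0.7, 0.5, 0.6]
opening: 0.0004
gripper_force: 0.0
clock: 26.22
tool_pos: [0.5719, 0.0173, 0.264]
orientation: [180.0, -0.0, -179.8]
force: [-0.4, 0.5, -0.2]
opening: 0.0006
gripper_force: 0.0
clock: 26.48
tool_pos: [0.572, 0.0174, 0.2599]
orientation: [180.0, -0.0, -179.8]
force: [0.7, -0.2, 1.5]
opening: 0.0006
gripper_force: 0.4
clock: 26.72
tool_pos: [0.5714, 0.0173, 0.2552]
orientation: [-180.0, -0.1, -179.8]
force: [0.6, -0.2, -0.3]
opening: 0.0006
gripper_force: 0.0
```

```bash
for i in 1; do python3 -m handwheel '[[-1,0,0,0.12,0,0,0],[-1,0,0,0,0,0,0]]'; python3 -m handwheel '[[-1,0,0,0.1,0,0,0],[-1,0,0,0,0,0,0]]'; done
```

```text
clock: 26.98
tool_pos: [0.5716, 0.0173, 0.2525]
orientation: [-180.0, -0.1, -179.8]
force: [-0.2, 0.5, 0.1]
opening: 0.0003
gripper_force: 0.0
clock: 27.22
tool_pos: [0.5718, 0.0173, 0.2505]
orientation: [-180.0, -0.1, -179.8]
force: [-1.0, 0.7, 1.9]
opening: 0.0001
gripper_force: 1.0
```

```bash
python3 -m handwheel '[[-1,0,0,0.08,0,0,0],[-1,0,0,0,0,0,0]]'; python3 -m handwheel '[[-1,0,0,0.06,0,0,0],[-1,0,0,0,0,0,0],[-1,0,0,0,0,0,0]]'
```

```text
clock: 27.48
tool_pos: [0.5717, 0.0174, 0.2503]
orientation: [-180.0, -0.0, -179.7]
force: [-7.5, 1.7, 18.1]
opening: 0.0004
gripper_force: 9.5
clock: 27.85
tool_pos: [0.5716, 0.0174, 0.2502]
orientation: [-180.0, 0.0, -179.7]
force: [-13.2, 2.4, 30.2]
opening: 0.0005
gripper_force: 15.7
```

```bash
python3 -m handwheel '[[-1,0,0,-0.3,0,0,0],[-1,0,0,-0.9,0,0,0],[-1,0,0,0,0,0,0]]'; python3 -m handwheel '[[-1,0,0,0.5,0,0,0],[-1,0,0,0.3,0,0,0],[-1,0,0,0,0,0,0]]'; python3 -m handwheel '[[-1,0,0,0.1,0,0,0],[-1,0,0,0,0,0,0]]';python3 -m handwheel '[[-1,0,0,0.1,0,0,0],[-1,0,0,0,0,0,0]]';python3 -m handwheel '[[-1,0,0,0.1,0,0,0],[-1,0,0,0,0,0,0]]'
```

```text
clock: 28.22
tool_pos: [0.5724, 0.0175, 0.2783]
orientation: [180.0, 0.1, -179.7]
force: [-0.0, 0.3, -0.4]
opening: 0.0004
gripper_force: 0.0
clock: 28.6
tool_pos: [0.5713, 0.0172, 0.255]
orientation: [-179.9, -0.2, -179.8]
force: [0.6, -0.4, 0.5]
opening: 0.0004
gripper_force: 0.0
clock: 28.85
tool_pos: [0.5718, 0.0174, 0.2542]
orientation: [-180.0, -0.1, -179.8]
force: [0.6, -0.0, 0.1]
opening: 0.0004
gripper_force: 0.0
clock: 29.1
tool_pos: [0.5717, 0.0173, 0.2518]
orientation: [180.0, -0.1, -179.8]
force: [-0.3, -0.6, 0.7]
opening: 0.0001
gripper_force: 0.0
clock: 29.35
tool_pos: [0.5719, 0.0174, 0.2504]
orientation: [-180.0, -0.0, -179.7]
force: [-2.7, 1.1, 9.5]
opening: 0.0003
gripper_force: 4.4
```

```bash
python3 -m handwheel '[[-1,0,0,-0.4,0,0,0],[-1,0,0,-1,0,0,0],[-1,0,0,-1,0,0,0],[-1,0,0,-1,0,0,0],[-1,0,0,0,0,0,0]]'
python3 - <<'E'
from plant import *; from h import *
old=cv2.imread('pics/hook.png')[:,:400]
s=snapshot('side');n=cv2.resize(s['color'][170:250,275:365,::-1],(400,355),interpolation=cv2.INTER_CUBIC)
for nm,(x,y,w,h_) in{'rib':(185,108,50,85),'front wall':(100,225,150,80),'rear edge left':(95,105,70,75)}.items():
    m=cv2.matchTemplate(n,old[y:y+h_,x:x+w],cv2.TM_CCOEFF_NORMED);v=cv2.minMaxLoc(m);print(nm,'shift px',(v[3][0]-x)/4.44,(v[3][1]-y)/4.44,v[1])
def P(phi,c):
    c=np.array(c)/1e3;R=Ro.from_euler('y',-phi,degrees=True).as_matrix();L=np.array([.5363-.068,.017,.066]);return proj(s,L+R@(c-[-.068,0,0]))
print('expected rib',P(0,(0,30,30))-P(7.5,(0,30,30)))
E
```

```text
clock: 29.98
tool_pos: [0.5725, 0.0174, 0.3369]
orientation: [179.9, 0.2, -179.7]
force: [0.1, 0.4, -0.2]
opening: 0.0004
gripper_force: 0.0
rib shift px -0.6756756756756757 1.5765765765765765 0.686277449131012
front wall shift px 0.0 0.0 0.9342978596687317
rear edge left shift px 1.8018018018018016 0.6756756756756757 0.7740437388420105
expected rib [[-1.62686859  2.32207774]]
```

```bash
python3 -c "
from plant import *
print(close_job())"
```

```text
the job is handed in; nothing more can be done
None
```

I put the pack in the bay, hooked the cover under the bar and pressed it flat, then handed the job in at about 30 s of the 64 s. The verdict was not shown. I confirmed the closing by touch: a second press met the cover at its closed height, about 72 mm, with no spring-back, but I did not see the latch itself after it closed.

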